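Latch the flask carriage at the viewing position and press the lamp button

TASK

Bring the culture flask into viewing position: push on the plain end of the black carriage it lies in, sliding it towards the lamp hood against its spring until it has gone past the sprung stop pin, then let go so that it springs back and is caught on the pin at its middle position. Once it is latched, press the viewer's round lamp button all the way down and let it come up again. Do it all with the fingertips: grip and lift nothing, leave the flask lying in the carriage, and leave the bottle, jar and tip box where they stand.

Things in the scene. Friction and masses are not known exactly. Their poses are not given: they have to be found in the camera images.
- viewer: Flask viewer fixed to the bench: low cream base, top 30 mm above the bench. Origin at bench level under the track; x runs along the track from the push end to the lamp hood. Base spans x -145..135, y -63..107 mm. Hood at x 108..130, 100 mm wide, 115 mm high above the bench. Aluminium plunger block (34 x 22 mm, top 66 mm above bench) at x -20, y 76.
- push_face (a point): Centre of the plain end face of the black carriage, 52 mm above the bench; moves with it. The face is 90 mm wide, 32 to 72 mm above the bench, and looks along viewer -x, towards the robot; push it along viewer +x. The carriage is a solid block 125 mm long (x), 90 wide, 40 high, with a well in its top for the flask. Site axes are the viewer's axes.
- carriage (a joint): Carriage travel along viewer +x, m: 0 at rest, 0.060 at the end stop. Its spring pushes back 3 N at 0 to 6.6 N at 0.060, damping 18 N s/m, and up to 4 N more while its tooth lifts the pin (10 to 30 mm). The tooth clears the pin at about 0.031: push beyond 0.036 (0.040 to 0.060 is good), let go, and it latches at about 0.030. Let go earlier it returns to 0.
- stop_pin (a joint): Sprung stop pin (8 mm steel pin with a black knob 18 mm across), in m: 0 fully out across the track, about 0.008 when the saw tooth on the carriage's side pushes it back, 0.016 at most. Works by itself: need not be touched.
- pin_knob (a point): Centre of the stop pin's black knob, on the viewer's +y side, 52 mm above the bench (at viewer x -20, y +102 mm).
- flask_center (a point): Centre of the clear culture flask (body 70 x 50 x 24 mm, neck and blue screw cap towards viewer +x, 95 mm long in all, 40 g), lying loose in the carriage's well with 2 mm play and its top level with the carriage's top, 72 mm above the bench. It lies 62.5 mm in +x from the push face and 8 mm above point push_face.
- lamp_button (a joint): Press of the lamp button in m: 0 up, 0.006 fully down; springs back up. About 1.5 N starts it, 5 N puts it fully down.
- lamp_button_top (a point): Centre of the top of the round white lamp button (28 mm across, in a black collar 44 mm across whose top is 42 mm above the bench); button top is 52 mm above the bench, pressed straight down. It is at viewer x -95, y +80 mm.
- bottle_center (a point): Centre of the amber bottle, 48 mm across, 95 mm tall, upright on the bench beside the viewer (bystander).
- jar_center (a point): Centre of the white jar, 54 mm across, 70 mm tall, upright on the bench beside the viewer (bystander).
- box_center (a point): Centre of the grey, pale-lidded tip box, 75 x 55 x 50 mm, on the bench beside the viewer (bystander).

How it is judged:
By the outcome, as a careful person would: the job done as asked, in the order asked, and still so for the second after the job is handed in, with the robot touching nothing.
It also fails if it takes over 38 s, if anything falls off the work surface, if the arm or the gripper's body presses on something with over 40 N, if the wrist force passes 120 N, or if a joint passes its speed limit or range.

ROBOT

A 6-joint arm with a two-finger parallel gripper is mounted at the origin on the work surface. World frame = base frame: x ahead of the robot, y to its left, z up, the work surface at z = 0. Lengths are in m, angles in degrees, forces in N, time in s.
With the tool pointing down it reaches from about 0.325 to 0.85 m from the base axis. Payload 15.5 kg.
Tool frame: the origin (TCP) lies midway between the tips of the shut fingers; the grasp point (between the pads) lies 19 mm behind it; y points along the fingers, x is the direction in which the jaws open and shut, and the axes are right-handed (so a half turn about y gives the same grasp; the last joint's range is limited). The gripper opens to 91 mm and grips with 3 to 60 N. Pads are 32 mm wide; open, the fingers measure 118 mm over their backs; the gripper's body (76 mm by 178 mm) begins 60 mm behind the grasp point.
Start: joints at [68.669, 28.281, 77.091, -0, 74.628, -5.472], TCP at [0.171, 0.601, 0.214] pointing down, gripper open.
Joint ranges: [-166.48, 166.48], [-47.26, 123.95], [12.59, 153.08], [-70.14, 250.14], [6.76, 159.57], [-176.63, 176.63]. Speed limits (degrees/s): [108.29, 108.29, 147.25, 172.46, 172.46, 172.46].

INTERFACE

Orientations are given as a 3x3 rotation matrix whose columns are the frame's x, y, z axes.
In Python, from bench import ctrl gives the robot as it stands. The module is installed in compiled form; this text tells all that it offers. Calls block until the motion is done:
- ctrl.goto(position, orientation): joint-space move of the TCP to a pose.
- ctrl.move_l(position, vel=0.15, ori=None, contact_N=None): straight line of the TCP; ori=None keeps the orientation; vel is the mean speed in m/s. With contact_N (N) it stops when the force on the tool has changed by that much, and returns True; else False.
- ctrl.movej(angles): joint-space move.
- ctrl.command_gripper(opening): opening from 0.0 (shut) to 1.0 (fully open); the grip force is fixed at half the most; returns when the fingers have stopped.
- ctrl.sleep(seconds).
- ctrl.ik(position, orientation): joint angles nearest the present ones, or None.
- ctrl.read_camera(name): name is "scene" or "top" or "wrist"; returns the picture (384x512x3 uint8, blue, green, red); there is no depth.
- ctrl.camera_params(name): a dict with "fx", "fy", "cx", "cy" (pixels), "pose" (4x4, takes a point from camera to world coordinates); the wrist camera has in their place "T_tool_cam" (4x4, takes a point from camera to tool coordinates, whose origin is the TCP and whose axes are the tool frame's). Camera axes: x right, y up, looking along -z (the intrinsics and any distortion apply to the point x, -y, -z); pixel columns grow to the right and rows downward; lengths in m; the calibration is good to about 2 mm. A picture is of the moment at which its call begins: read the wrist's pose just before it. camera_params takes no time and is no camera call.
A pose or a line that the arm cannot do raises ctrl.MotionError and nothing moves.
- ctrl.sign_off(): hands the job in, once; it reports no verdict.
Readings, each from a call of its own:
- ctrl.current_t(): time.
- ctrl.current_q(): joint angles.
- ctrl.current_dq(): joint speeds.
- ctrl.current_effort(): joint torques, N m.
- ctrl.current_tool_pos(): TCP position.
- ctrl.current_eef_rot(): TCP orientation.
- ctrl.current_contact_force(): force on the tool from outside, world axes, zero at the start.
- ctrl.current_wrist_torque(): the same for the moment, N m.
- ctrl.current_grip_width(): opening from 0.0 (shut) to 1.0 (fully open).
Only numpy, scipy, OpenCV 4.12 (cv2) and the standard library are available. Lean on these libraries where they do the work, as an engineer would, in place of code of your own. Each camera call takes 0.05 s, during which the arm holds its last target. There are 200 camera calls.

## Working session

There is one attempt and no reset: what is moved stays moved. The work goes in short steps, each a Python script; the robot and the scene stay as the last script left them, time stands still between calls to the robot, and variables do not carry over. Pictures are saved under pics/ and viewed, about 8 in all and at most 12, crops included, and the job is handed in when it is done.

```bash
mkdir -p pics; python3 - <<'E'
from bench import ctrl
import cv2,numpy as np
np.set_printoptions(precision=4,suppress=True)
for n in ["scene","top"]:
    cv2.imwrite(f"pics/{n}0.png",ctrl.read_camera(n))
    print(n,ctrl.camera_params(n))
print(ctrl.camera_params("wrist"),ctrl.current_eef_rot(),ctrl.current_t())
E
```

```text
scene {'fx': 368.186361971733, 'fy': 368.186361971733, 'cx': 252.51021272083148, 'cy': 191.75624830382068, 'pose': array([[ 0.076 , -0.691 ,  0.7189,  1.1016],
       [ 0.997 ,  0.0652, -0.0428,  0.0485],
       [-0.0173,  0.7199,  0.6938,  0.5316],
       [ 0.    ,  0.    ,  0.    ,  1.    ]])}
top {'fx': 474.2924004483559, 'fy': 474.2924004483559, 'cx': 261.6542270609076, 'cy': 188.1577137183962, 'pose': array([[-0.0246,  0.9907, -0.1336,  0.4922],
       [-0.9991, -0.0288, -0.0299,  0.0552],
       [-0.0335,  0.1328,  0.9906,  1.0228],
       [ 0.    ,  0.    ,  0.    ,  1.    ]])}
{'fx': 285.21243985601734, 'fy': 285.21243985601734, 'cx': 250.93216031997383, 'cy': 196.7700438240239, 'T_tool_cam': array([[ 1.    , -0.0007, -0.0005, -0.0006],
       [-0.0003,  0.2362, -0.9717, -0.1698],
       [ 0.0007,  0.9717,  0.2362,  0.0674],
       [ 0.    ,  0.    ,  0.    ,  1.    ]])} [[ 0.2733 -0.0004 -0.9619]
 [ 0.9619 -0.0011  0.2733]
 [-0.0012 -1.      0.0001]] 0.1
```

View pics/top0.png

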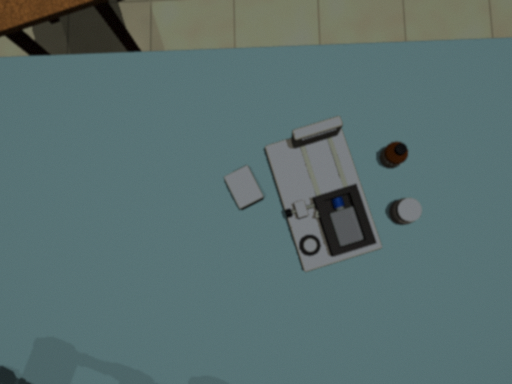

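View pics/scene0.png

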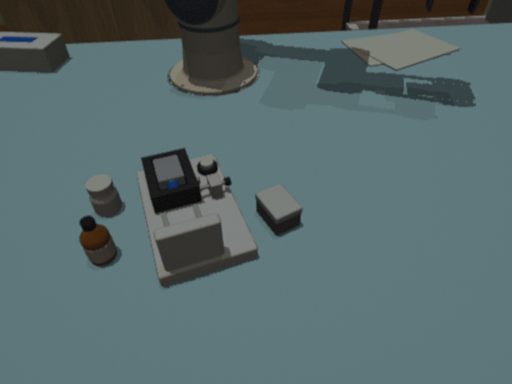

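The top view shows the viewer with its hood at about (317,132), the carriage at (345,220), the button at (310,245) and the knob at (289,213). The tip box is at (244,187), the bottle at (396,153) and the jar at (406,210). I'll enlarge this area for exact corners.

```bash
python3 - <<'E'
import cv2
a=cv2.imread("pics/top0.png")[170:280,255:390]
cv2.imwrite("pics/c1.png",cv2.convertScaleAbs(cv2.resize(a,None,fx=5.4,fy=5.4,interpolation=cv2.INTER_CUBIC),alpha=1.5))
a=cv2.imread("pics/scene0.png")[140:280,125:260]
cv2.imwrite("pics/c2.png",cv2.convertScaleAbs(cv2.resize(a,None,fx=4,fy=4,interpolation=cv2.INTER_CUBIC),alpha=1.5))
E
```

```text
(no output)
```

View pics/c1.png

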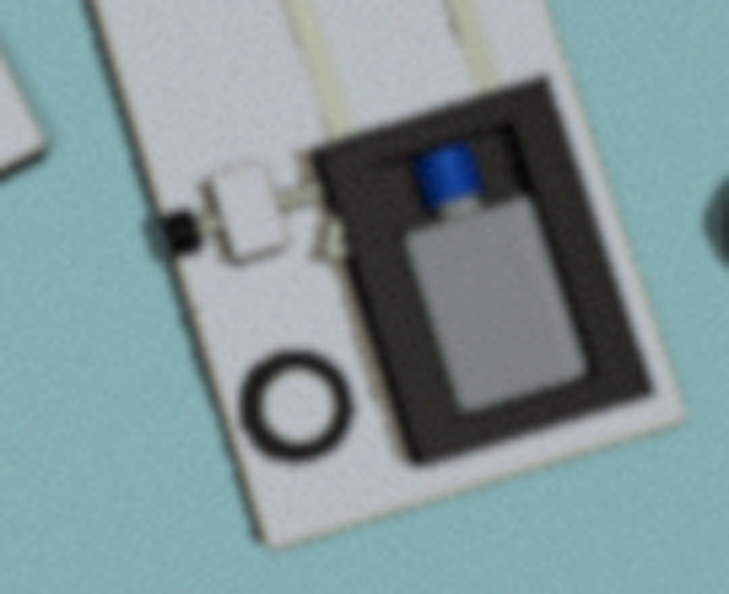

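View pics/c2.png

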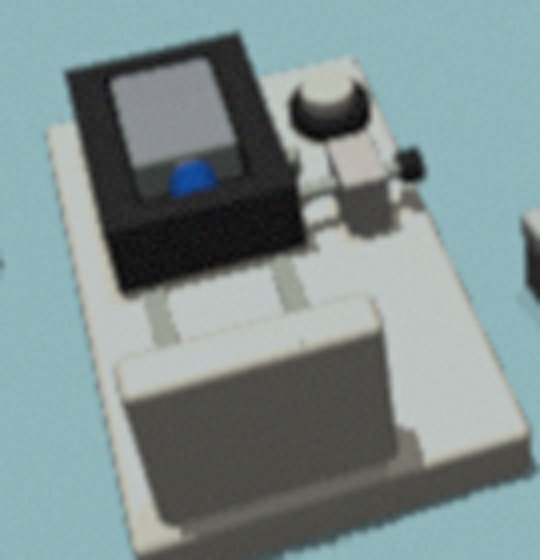

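Top crop (scale 5.4): the carriage's top corners are at (315,150), (545,78), (652,392) and (415,463), the button centre is at (297,405), and the base's near corners are at (270,545) and (685,418). Scene crop (scale 4): I can see the same corners, with the button at (330,90). I'll fit the viewer's pose jointly to both.

```bash
cat > fit.py <<'E'
from bench import ctrl
import numpy as np
from scipy.optimize import least_squares
np.set_printoptions(precision=4,suppress=True)
def proj(n,P):
    c=ctrl.camera_params(n);T=np.linalg.inv(c["pose"]);p=T[:3,:3]@P+T[:3,3]
    return np.array([c["cx"]+c["fx"]*p[0]/-p[2],c["cy"]-c["fy"]*p[1]/-p[2]])
def W(q,p):
    c,s=np.cos(q[2]),np.sin(q[2]); return np.array([q[0]+c*p[0]-s*p[1],q[1]+s*p[0]+c*p[1],p[2]])
E
cat > a.py <<'E'
from fit import *
top=lambda X,Y:(255+(X+.5)/5.4-.5,170+(Y+.5)/5.4-.5)
sc=lambda X,Y:(125+(X+.5)/4-.5,140+(Y+.5)/4-.5)
# (cam,pixel,viewer pt, on carriage)
O=[("top",top(315,150),(.125,.045,.072),1),("top",top(545,78),(.125,-.045,.072),1),("top",top(652,392),(0,-.045,.072),1),("top",top(415,463),(0,.045,.072),1),
("top",top(297,405),(-.095,.08,.052),0),("top",top(272,547),(-.145,.107,.03),0),("top",top(685,418),(-.145,-.063,.03),0),
("scene",sc(66,72),(0,-.045,.072),1),("scene",sc(240,33),(0,.045,.072),1),("scene",sc(300,190),(.125,.045,.072),1),("scene",sc(113,230),(.125,-.045,.072),1),
("scene",sc(330,88),(-.095,.08,.052),0),("scene",sc(352,57),(-.145,.107,.03),0),("scene",sc(48,128),(-.145,-.063,.03),0),("scene",sc(528,432),(.135,.107,.03),0)]
def f(q,sel):
    return np.concatenate([proj(n,W(q,np.array(p)+[q[3]*k,0,0]))-u for n,u,p,k in O if n in sel])
for s in (["top"],["scene"],["top","scene"]):
    r=least_squares(lambda q:f(q,s),[.5,-.07,.25,-.13],loss="soft_l1")
    print(s,r.x,np.degrees(r.x[2]))
print(f(r.x,s).reshape(-1,2))
q=r.x;print("face",W(q,(q[3],0,.052)),"button",W(q,(-.095,.08,.052)),"knob",W(q,(-.02,.102,.052)))
E
python3 a.py
```

```text
['top'] [ 0.6189 -0.06    0.2761 -0.1311] 15.817172222748528
['scene'] [ 0.6187 -0.0607  0.2698 -0.1297] 15.457544123596543
['top', 'scene'] [ 0.6189 -0.0603  0.2728 -0.1306] 15.631120233309145
[[-0.1665 -1.3156]
 [-0.0756 -1.1621]
 [ 0.335   0.4213]
 [ 0.7759  0.7345]
 [-0.4753 -0.473 ]
 [-1.6251  0.6551]
 [ 0.6593  0.1321]
 [-0.2245 -0.1928]
 [ 0.3074 -0.3352]
 [ 0.0841 -1.0214]
 [-2.4457  1.4029]
 [-0.3447 -0.2546]
 [ 1.1955 -0.9538]
 [-0.7573 -0.5784]
 [ 1.8865  0.5295]]
face [ 0.4931 -0.0955  0.052 ] button [ 0.5059 -0.0089  0.052 ] knob [0.5722 0.0325 0.052 ]
```

```bash
cat > h.py <<'E'
from fit import *
import cv2
q=np.array([.6189,-.0603,.2728])
c,s=np.cos(q[2]),np.sin(q[2]); R=np.array([[-s,0,-c],[c,0,-s],[0,-1,0.]])
V=lambda x,y,z:W(q,(x,y,z))
def inv(P): d=np.array(P[:2])-q[:2]; return np.array([c*d[0]+s*d[1],-s*d[0]+c*d[1],P[2]])
def wproj(P):
    k=ctrl.camera_params("wrist");T=np.eye(4);T[:3,:3]=ctrl.current_eef_rot();T[:3,3]=ctrl.current_tool_pos()
    M=np.linalg.inv(T@k["T_tool_cam"]);p=M[:3,:3]@P+M[:3,3]
    return np.array([k["cx"]+k["fx"]*p[0]/-p[2],k["cy"]-k["fy"]*p[1]/-p[2]])
E
python3 - <<'E'
from h import *
ctrl.command_gripper(0.0)
ctrl.goto(V(-.185,0,.17),R)
ctrl.move_l(V(-.185,0,.09),vel=.15)
print(ctrl.current_t(),inv(ctrl.current_tool_pos()),ctrl.current_q(),ctrl.current_grip_width(),ctrl.current_contact_force())
im=ctrl.read_camera("wrist")
for n,P in dict(faceL=(-.1306,.045,.072),faceR=(-.1306,-.045,.072),button=(-.095,.08,.052),baseL=(-.145,.107,.03),baseR=(-.145,-.063,.03)).items():
    u=wproj(V(*P));print(n,u);cv2.drawMarker(im,tuple(int(round(a)) for a in u),(0,0,255),0,9)
cv2.imwrite("pics/w1.png",cv2.convertScaleAbs(im,alpha=1.4))
E
```

```text
4.8417 [-0.1847 -0.      0.0904] [ -21.549    25.4802  108.6486    0.0008   45.8543 -127.1965] 0.004359587888781401 [ 0.3786 -0.0678  0.5138]
faceL [311.4184 295.6558]
faceR [190.319  295.5402]
button [345.977  319.6848]
baseL [373.295  253.4982]
baseR [178.8449 253.3134]
```

View pics/w1.png

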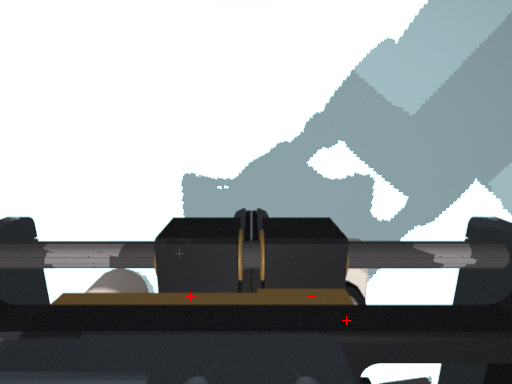

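The wrist view is mostly blocked by the gripper: fingers at (250,250), button collar edge at (355,300). That edge roughly agrees with the fit. I'll use contact to locate the face.

```bash
python3 - <<'E'
from h import *
ctrl.move_l(V(-.185,0,.045),vel=.15)
ctrl.move_l(V(-.165,0,.045),vel=.1)
hit=ctrl.move_l(V(-.130,0,.045),vel=.03,contact_N=2)
p=inv(ctrl.current_tool_pos());print(hit,p,ctrl.current_contact_force(),ctrl.current_t())
if hit and -.156<p[0]<-.135:
    # contact: face 16 mm ahead of TCP
    ctrl.move_l(V(p[0]+.049,0,.045),vel=.05)
    ctrl.sleep(.2)
    print(inv(ctrl.current_tool_pos()),ctrl.current_contact_force(),ctrl.current_t())
    cv2.imwrite("pics/s2.png",ctrl.read_camera("scene")[100:290,60:320])
E
```

```text
True [-0.1496  0.0001  0.0448] [-3.0556 -2.4149  1.3698] 6.3333
[-0.1018  0.0009  0.0444] [-5.9845  0.1852 -3.1718] 7.675
```

Contact came 3 mm early, and after 48 mm of travel the force of about 6 N matches the spring's 5.9 N. Next I release.

```bash
python3 - <<'E'
from h import *
ctrl.move_l(V(-.185,0,.045),vel=.08)
print(ctrl.current_contact_force())
ctrl.move_l(V(-.185,0,.09),vel=.15)
ctrl.move_l(V(-.22,0,.14),vel=.15)
print(ctrl.current_t(),ctrl.current_contact_force())
cv2.imwrite("pics/s3_full.png",ctrl.read_camera("scene"));cv2.imwrite("pics/t3_full.png",ctrl.read_camera("top"))
a=cv2.imread("pics/s3_full.png")[140:280,125:260];b=cv2.imread("pics/t3_full.png")[130:270,255:390]
z=lambda i:cv2.resize(i,None,fx=2.9,fy=4*.725,interpolation=cv2.INTER_CUBIC)
cv2.imwrite("pics/both3.png",cv2.convertScaleAbs(np.hstack([z(a),z(b)]),alpha=1.5))
E
```

```text
[ 0.6509  1.0843 -0.9395]
9.9417 [-0.054   0.0446 -0.0989]
```

View pics/both3.png

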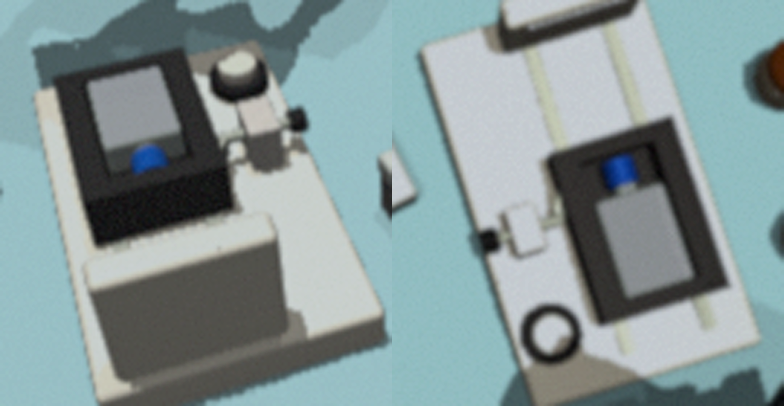

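The carriage has latched. Its near corner moved about 15 px in the top view, which is about 30 mm, and the tooth now rests on the pin at around (555,215) with the flask in place. Now the button.

```bash
python3 - <<'E'
from h import *
ctrl.move_l(V(-.095,.08,.14),vel=.15)
ctrl.move_l(V(-.095,.08,.062),vel=.12)
f0=ctrl.current_contact_force()
hit=ctrl.move_l(V(-.095,.08,.050),vel=.02,contact_N=None)
print("z50",ctrl.current_tool_pos(),ctrl.current_contact_force()-f0)
hit=ctrl.move_l(V(-.095,.08,.0425),vel=.015,contact_N=12)
print(hit,inv(ctrl.current_tool_pos()),ctrl.current_contact_force()-f0)
ctrl.sleep(.3);print(inv(ctrl.current_tool_pos()),ctrl.current_contact_force()-f0)
ctrl.move_l(V(-.095,.08,.075),vel=.06)
ctrl.move_l(V(-.095,.08,.14),vel=.15)
ctrl.move_l(V(-.22,.05,.18),vel=.15)
print(ctrl.current_t(),ctrl.current_contact_force())
cv2.imwrite("pics/s4.png",ctrl.read_camera("scene"));cv2.imwrite("pics/t4.png",ctrl.read_camera("top"))
a=cv2.imread("pics/s4.png")[110:280,70:310];b=cv2.imread("pics/t4.png")[110:280,215:430]
z=lambda i:cv2.resize(i,None,fx=1.75,fy=1.75,interpolation=cv2.INTER_CUBIC)
cv2.imwrite("pics/both4.png",cv2.convertScaleAbs(np.hstack([z(a),z(b)]),alpha=1.5))
E
```

```text
z50 [ 0.5059 -0.0088  0.0501] [0.4774 0.0135 2.0171]
True [-0.0949  0.08    0.0461] [-3.2734  0.8741 16.9297]
[-0.0949  0.08    0.0461] [-2.3287  0.4512 17.0972]
15.6833 [-0.6111  0.2655 -0.8274]
```

View pics/both4.png

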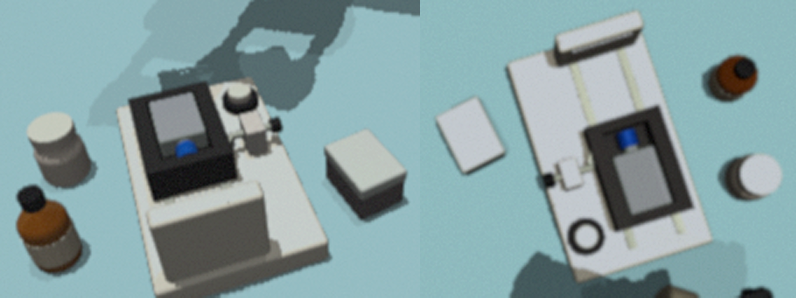

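The button bottomed at z 46.1 mm with 17 N on it, so it was fully down, and it has come back up. The carriage is still latched, with its near corner at (615,228) in the right half of the picture. The bottle, jar and box haven't moved. I'm handing it in.

```bash
python3 -c "
from bench import ctrl
ctrl.sign_off();print(ctrl.current_t())"
```

```text
the job is handed in; nothing more can be done
the job is handed in; nothing more can be done
```

The carriage is latched at its middle position, the lamp button has been pressed fully and released, and the job is handed in. My last clock reading, just before that, was 15.7 s of the 38 s allowed.

- **Carriage:** I pushed its plain end with shut fingertips about 48 mm. The force there was about 6 N, as the spring figures predict. After I let go, the top camera put it about 30 mm from rest, on the pin, with the flask still in its well.
- **Lamp button:** I pressed it to its stop at 46.1 mm above the bench, with 17 N on it, then lifted off. In the last pictures it looks back up and the carriage is still latched.
- **Surroundings:** The bottle, jar and tip box look unmoved, and the arm was clear of everything when I handed in.

Two small disagreements turned up. The carriage face was met about 3 mm earlier than my camera estimate. The wrist camera's view was mostly blocked by the gripper, so I located the face by touch instead.

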